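Move the latched battery pack from charger to pump

ROBOT

A 6-joint arm with a two-finger parallel gripper is mounted at the origin on the work surface. World frame = base frame: x ahead of the robot, y to its left, z up, the work surface at z = 0. Lengths are in m, angles in degrees, forces in N, time in s.
With the tool pointing down it reaches from about 0.4 to 0.825 m from the base axis. Payload 7 kg.
Tool frame: the origin (TCP) lies midway between the tips of the shut fingers; the grasp point (between the pads) lies 19 mm behind it; x points along the fingers, z is the direction in which the jaws open and shut, and the axes are right-handed (so a half turn about x gives the same grasp; the last joint's range is limited). The gripper opens to 88 mm and grips with 3 to 60 N. Pads are 19 mm wide; open, the fingers measure 130 mm over their backs; the gripper's body (78 mm by 193 mm) begins 47 mm behind the grasp point.
Start: joints at [-51.56, 20.546, 0.682, 0, -70.136, -16.507], TCP at [0.252, -0.626, 0.227] pointing down, gripper open.
Joint ranges: [-176.03, 176.03], [-82.01, 121.73], [-58.28, 71.71], [-173.87, 95.51], [-174.79, -0.11], [-173.66, 173.66]. Speed limits (degrees/s): [136.94, 136.94, 172.46, 180, 180, 180].

INTERFACE

Orientations are given as [roll, pitch, yaw] about the fixed x, y, z axes, in that order (R = Rz(yaw) Ry(pitch) Rx(roll)).
In Python, from plant import ctrl gives the robot as it stands. The module is installed in compiled form; this text tells all that it offers.
- The arm moves only by the tool servo_tool, never from a script. Its argument "deltas" is a list of rows, each a list of 3 entries, a list of its own where there are three numbers: the turn, a rotation vector about the tool's x, y, z in degrees, then the shift along the tool's x, y, z in cm, then the finger opening in cm, from 0 to 8.76. A call has 1 to 5 rows; each row is the pose to reach, as a shift and turn from the pose measured when the call began, along the tool's axes at that moment; what a row does not reach only later rows make up. A row lasts 1/10 s, in which the tool goes at most 50 mm and 8.59 degrees, less where a joint would pass 70% of its speed; a pose out of reach is approached as far as the arm can. A call with a gripper value outside its range is refused whole. The fingers move at their own pace and stop on an object; the grip force is fixed at half the most. Time passes only in rows, so rows that repeat a pose let the fingers close. It gives the time, the measured TCP pose, the force and the opening at its end, in the units of the state.
- ctrl.get_obs(): the state, without advancing time (a new reading comes with each control period).
- ctrl.snapshot(name): name is "scene" or "top"; returns a dict with "image" (420x560x3 uint8, red, green, blue), "vertical_fov" (degrees; the focal length in pixels is half the picture's height over the tangent of half this angle, whatever the lens; pixels are square), "cx", "cy" (the principal point, pixels), "rvec" (rotation vector, rad) and "tvec" (3), from world to camera coordinates, as OpenCV has them. Camera axes: x right, y down, z forward; pixel columns grow to the right and rows downward; lengths in m; the calibration is good to about 2 mm. A picture is of the moment at which its call begins. There is no depth.
- ctrl.close_job(): hands the job in, once; it reports no verdict.
The state is a dict: "clock": time; "joint_pos": joint angles; "qvel": joint speeds; "tau": joint torques, N m; "tool_pos": TCP position; "orientation": TCP orientation; "force": force on the tool from outside, world axes, zero at the start; "moment": the same for the moment, N m; "opening": finger opening in m.
Only numpy, scipy, OpenCV 4.12 (cv2) and the standard library are available. Lean on these libraries where they do the work, as an engineer would, in place of code of your own. Each camera call takes 0.05 s, during which the arm holds its last target. There are 200 camera calls.

TASK

Take the charged battery pack out of the grey charger by pressing its sprung snap tab inward while lifting it free, then push it fully home in the battery well of the green cordless pump, whose cradle may stand a little to either side, so that its tab snaps out and holds it, and let go. Squeeze, pull and push gently, and leave the other things on the bench where they are.

Things in the scene. Friction and masses are not known exactly. Their poses are not given: they have to be found in the camera images.
- pack: Battery pack, dark plastic, 0.17 to 0.35 kg, starts upright, latched in the charger. Origin: centre of the plug's underside, z up. Plug x -24..24, y -22..8, z 0..40 mm, its lowest 4 mm tapered (1 mm on both x sides, 2 mm on -y). Head above it x -30..30, y -25..14, z 40..85 mm; its underside is the shoulder that meets the rim when home. Plain ribbed face on -y, sprung tab on +y.
- tab: Sprung snap tab on the pack's +y side: ribbed grey plate 24 (x) x 32 (z) x 5 mm. Origin: middle of its outer face, at (0, 25, 63) mm in the pack frame when free. It slides in along pack -y by up to 6 mm against 4 N rising to 9 N. Damaged above 40 N. Pack and tab measure 50 mm across when free, 44 mm with the tab fully in; a squeeze centred at pack y = -3 mm does not shove the pack.
- tab_barb (a point): Top outer edge of the tab's barb, at pack (0, 22, 30.5) mm when free; it moves with the tab. Flat on top, ramped below (down to z 16), 16 mm wide in x, on a stem whose outer face is at y = 18 mm. Free, it holds under the housing's lip; pressed about 3 mm it lets go, but a pack shoved towards +y needs nearly the full 6 mm.
- charger: The charger, a fixed grey block 110 x 96 x 45 mm (x, y, z) with a well in its top. Origin under its centre. It stands firmly and is damaged if the pack bears on it with more than 40 N.
- charger_seat (a point): Where the pack's origin is when fully home in the charger: 40 mm below the rim; x, y along the charger's. Well, about this point: x -25.2..25.2, y -23.2..19.5 mm, 41 mm deep. On the +y side the top 8 mm of the wall is the catch lip, with a pocket below it for the barb.
- pump: Cordless transfer pump, green casting: a fixed base rail 12 mm high (x -60..150 mm from the origin, which is on the table) with a lying motor up to 88 mm high at x 62..138 mm, and a battery cradle on the rail, 92 x 96 mm, rim 60 mm above the table, with a well in its top. The cradle is clamped anywhere up to 8 mm either way along x. Damaged if the pack bears on it with more than 50 N.
- pump_seat (a point): Point on the pump's rail, 20 mm above the table, 40 mm below the rim: the pack's origin when fully home, if the cradle stood mid-way. The real well is off by the cradle's unmeasured shift, up to 8 mm along this point's x: see or feel for it. Axes as the pump's; the pack goes in with its axes along them (tab to +y). Well and lip as in the charger. Latched, the pack rests 0 to 2 mm above this height.
- motor_top (a point): Top of the motor, 80 mm above the table, 100 mm from the pump's origin along +x. In the floor of the pump's well a sprung brass plate meets the pack 8 mm before home with 4 N, 8 N at home, and lifts a pack let go before its barb is under the lip. With the tab free, the pack can also be snapped in by pressing its top with some 15 to 25 N.
- bearing: Bystander: steel bearing ring, 52 mm across, 15 mm high, lying flat; origin under its centre.
- flange: Bystander: green round pump cover, 84 mm across, 30 mm high; origin under its centre.
- screwdriver: Bystander: screwdriver lying on the bench.
- wrench: Bystander: steel wrench lying on the bench.
- grease: Bystander: white jar with a steel cap, 64 mm across, 75 mm high.
- shaft: Bystander: steel shaft 160 mm long with two collars 40 mm across, lying on the bench.

How it is judged (in metres and radians):
On the way:
1. the pack is lifted clear of the charger (z of pack in the frame of charger_seat above 0.045 m), for 0.1 s.
At the end, for the whole second after the job is handed in: The pack stands fully home in the pump's well: its origin no more than 3.5 mm above the home place (within 12 mm along x, -5 to +8 mm along y), upright within 5 degrees, at rest, with the tab sprung out again (less than 1.5 mm pressed) (z of pack in the frame of pump_seat between -0.003 and 0.0035 m and x of pack in the frame of pump_seat between -0.012 and 0.012 m and y of pack in the frame of pump_seat between -0.005 and 0.008 m and angle between pack's own z axis and vertical below 0.09 rad and y of tab in the frame of pack above 0.0235 m and linear speed of pack below 0.02 m/s); the robot touches nothing.
It fails at once if the sprung tab is crushed: the fingers press it with more than 40 N (contact force between the fingers and tab above 40 N).
It fails at once if the charger is wrenched: more than 40 N between pack and charger (contact force between pack and charger above 40 N).
It fails at once if the pump is overloaded: more than 50 N between pack and pump (contact force between pack and pump above 50 N).
It fails at once if another thing on the bench is shifted by more than 25 mm (distance of any of bearing, flange, screwdriver, wrench, grease, shaft from where it was at the start of the episode above 0.025 m).
It also fails if it takes over 64 s, if anything falls off the work surface, if the arm or the gripper's body presses on something with over 40 N, if the wrist force passes 120 N, or if a joint passes its speed limit or range.

## Working session

There is one attempt and no reset: what is moved stays moved. The work goes in short steps, Python scripts to look and compute and a tool call to move; the robot and the scene stay as the last step left them, time stands still between calls to the robot, and variables do not carry over. Pictures are saved under pics/ and viewed, on a budget of 10 in all, crops included, one or two more only if the job needs it, and the job is handed in when it is done.

Besides the shell and the picture viewer there is one more tool, called after "Call:" as name([rows], argument=value, ...), one row to a line, values as JSON. servo_tool: Moves the arm, as the interface text tells. Its arguments: {"type":"object","properties":{"deltas":{"type":"array","items":{"type":"array"}}},"required":["deltas"]}

```bash
mkdir -p pics; cat > h.py <<'E'
import numpy as np,cv2
from scipy.spatial.transform import Rotation as R
from plant import ctrl
def snap(n,f=None):
    s=ctrl.snapshot(n)
    if f: cv2.imwrite('pics/'+f,cv2.cvtColor(s['image'],cv2.COLOR_RGB2BGR))
    return s
def K(s):
    f=s['image'].shape[0]/2/np.tan(np.radians(s['vertical_fov'])/2)
    return np.array([[f,0,s['cx']],[0,f,s['cy']],[0,0,1]])
def cast(s,uv,z):
    M=cv2.Rodrigues(np.array(s['rvec'],float))[0];t=np.array(s['tvec'],float).ravel()
    c=-M.T@t
    d=M.T@np.linalg.inv(K(s))@np.array([uv[0],uv[1],1.])
    return c+d*(z-c[2])/d[2]
def proj(s,P):
    return cv2.projectPoints(np.array(P,float).reshape(-1,3),np.array(s['rvec'],float),np.array(s['tvec'],float),K(s),None)[0].reshape(-1,2)
def load(n):
    return np.load(n,allow_pickle=True).item()
E
python3 - <<'E'
from h import *
for n in('top','scene'):
    s=snap(n,n+'1.png'); np.save(n+'1.npy',s,allow_pickle=True)
    M=cv2.Rodrigues(np.array(s['rvec'],float))[0]; print(n,s['vertical_fov'],s['cx'],s['cy'],-M.T@np.ravel(s['tvec']),M[2], [k for k in s])
o=ctrl.get_obs();print(o)
E
```

```text
top 43.42992294550362 273.53868245332757 214.86211366739315 [ 0.3063673  -0.01159791  1.61502038] [ 0.18155974  0.00827531 -0.9833451 ] ['image', 'vertical_fov', 'cx', 'cy', 'rvec', 'tvec']
scene 46.81451116987584 276.02889093104903 205.37144994091162 [1.23641196 0.32717533 0.93292507] [-0.58888282 -0.28438333 -0.75653364] ['image', 'vertical_fov', 'cx', 'cy', 'rvec', 'tvec']
{'clock': 0.1, 'joint_pos': array([-5.15614477e+01,  2.05859855e+01,  6.40032728e-01, -1.63006934e-02,
       -7.01330499e+01, -1.65094210e+01]), 'qvel': array([-0.09795696, -0.06849361,  0.12039925,  0.02579681,  0.00718257,
        0.09296381]), 'tau': array([-1.37335312e-03, -5.84163773e+01,  2.93752527e+01,  7.01563731e+00,
        1.01643489e-02, -5.65713526e-05]), 'tool_pos': array([ 0.2519347 , -0.62578212,  0.22574373]), 'orientation': array([  5.53305436,  89.91952432, 117.45663554]), 'force': array([0.48588957, 0.60590483, 0.1460442 ]), 'moment': array([-0.02772628, -0.00588435, -0.00678539]), 'opening': 0.08766503967224291}
```

```bash
python3 -c "
import cv2
for n in('top','scene'):
    i=cv2.imread(f'pics/{n}1.png');cv2.imwrite(f'pics/{n}1b.png',cv2.resize(i,(800,600),interpolation=cv2.INTER_CUBIC))"
```

```text
(no output)
```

View pics/top1.png

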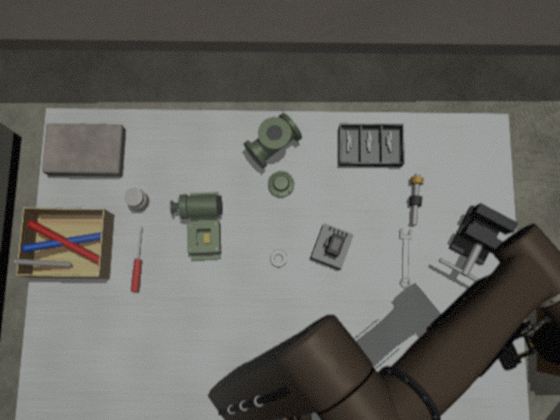

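View pics/scene1.png

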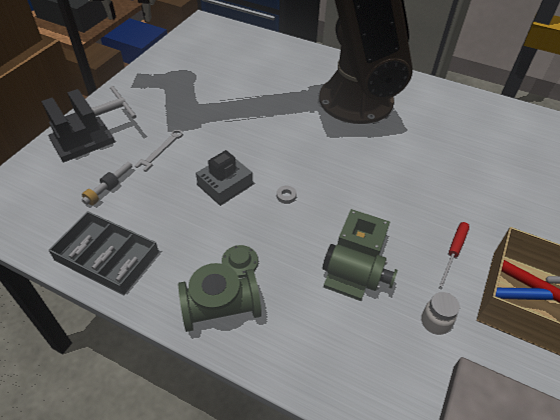

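The top view shows the charger with the pack at (331,246), turned, the pump cradle at (204,238) with the motor above it at (202,206), and the bearing at (278,258). In the scene view the charger is at (224,175) and the cradle well at (362,232). I'll make one enlarged composite of both.

```bash
python3 - <<'E'
import cv2,numpy as np
t=cv2.imread('pics/top1.png');s=cv2.imread('pics/scene1.png')
def c(i,x,y,w,h): return cv2.resize(i[y:y+h,x:x+w],(400,300),interpolation=cv2.INTER_CUBIC)
o=np.vstack([np.hstack([c(t,300,217,64,48),c(t,168,187,80,60+14)[:300]]),np.hstack([c(s,184,140,80,60),c(s,310,195,108,81)])])
o=cv2.convertScaleAbs(o,alpha=1.6)
cv2.imwrite('pics/z1.png',o)
E
```

```text
(no output)
```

View pics/z1.png

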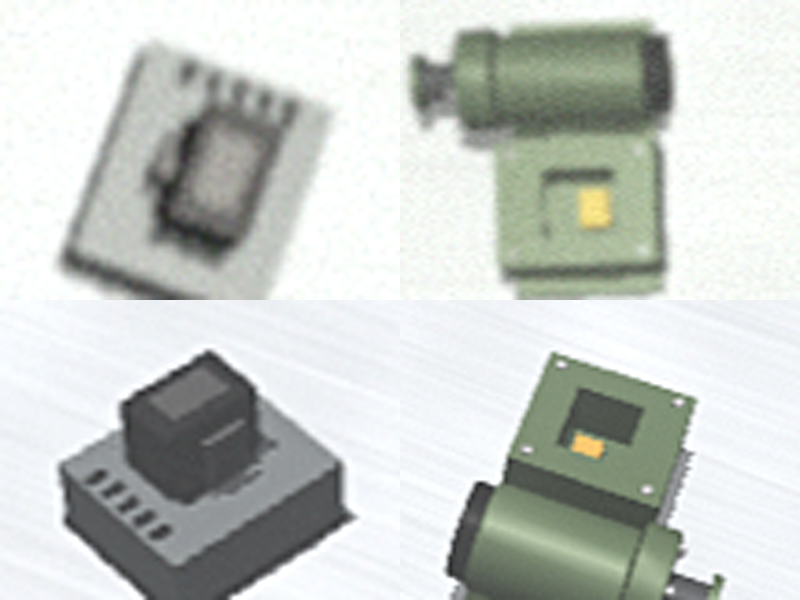

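The composite shows the tab on the pack's left in the top view, so charger +y is roughly world +y and the vents are on +x. The pump's motor lies towards world +x. Next I'll extract the top faces by mask and cast their corners at the known heights.

```bash
python3 - <<'E'
from h import *
t=load('top1.npy');s=load('scene1.npy')
def top(sn,box,fn,z,name,up=8):
    x,y,w,h=box; im=cv2.resize(sn['image'][y:y+h,x:x+w],None,fx=up,fy=up,interpolation=cv2.INTER_CUBIC)
    m=(fn(im)*255).astype(np.uint8)
    m=cv2.morphologyEx(m,cv2.MORPH_OPEN,np.ones((9,9)))
    c=max(cv2.findContours(m,0,2)[0],key=cv2.contourArea); hull=cv2.convexHull(c)
    q=cv2.approxPolyN(hull,4).reshape(-1,2) if hasattr(cv2,'approxPolyN') else cv2.boxPoints(cv2.minAreaRect(hull))
    uv=(q+.5)/up-.5+[x,y]
    P=np.array([cast(sn,p,z)[:2] for p in uv])
    e=np.roll(P,-1,0)-P
    print(name,'\n',uv.round(1).tolist(),'\n',P.round(4).tolist(),'ctr',P.mean(0).round(4),'len',np.linalg.norm(e,axis=1).round(4),'ang',np.degrees(np.arctan2(e[:,1],e[:,0])).round(1))
    v=im.copy();cv2.polylines(v,[q.astype(int).reshape(-1,1,2)],1,(255,0,0),1);return v
V=lambda i:i.max(2).astype(int)
def green(lo,hi):
    def f(i):
        h=cv2.cvtColor(i,cv2.COLOR_RGB2HSV);return (h[...,0]>35)&(h[...,0]<75)&(h[...,1]>45)&(h[...,2]>lo)&(h[...,2]<hi)
    return f
for nm,sn,pts in(('top',t,[(312,228),(347,240),(318,250)]),('scene',s,[(205,185),(235,190),(220,160)])):
    for p in pts: print(nm,p,sn['image'][p[1],p[0]])
print(s['image'][215,350],s['image'][245,375],s['image'][265,350],t['image'][226,195],t['image'][250,195],t['image'][207,200],t['image'][246,290])
a=top(t,(300,217,64,60),lambda i:(V(i)>85)&(V(i)<132),.045,'ch top')
b=top(s,(184,140,80,70),lambda i:(V(i)>78)&(V(i)<118),.045,'ch scene')
c=top(t,(180,219,50,50),green(85,255),.060,'pu top')
d=top(s,(330,200,70,50),green(88,255),.060,'pu scene')
im=[cv2.resize(v,(400,300)) for v in(a,b,c,d)]
cv2.imwrite('pics/seg.png',cv2.cvtColor(np.vstack([np.hstack(im[:2]),np.hstack(im[2:])]),cv2.COLOR_RGB2BGR))
E
```

```text
top (312, 228) [158 161 161]
top (347, 240) [121 123 118]
top (318, 250) [124 126 122]
scene (205, 185) [54 56 57]
scene (235, 190) [54 55 56]
scene (220, 160) [71 71 71]
[80 91 75] [101 107  96] [82 91 76] [106 114  96] [106 114  96] [86 96 78] [156 161 156]
ch top 
 [[352.9, 233.9], [340.8, 269.2], [309.2, 256.1], [321.9, 222.2]] 
 [[0.5412, -0.2378], [0.4349, -0.2005], [0.4727, -0.1066], [0.5757, -0.1448]] ctr [ 0.5061 -0.1724] len [0.1126 0.1012 0.1099 0.0992] ang [ 160.7   68.1  -20.4 -110.4]
ch scene 
 [[252.1, 171.9], [218.6, 193.2], [191.3, 169.1], [236.6, 159.2]] 
 [[0.4725, -0.1124], [0.5756, -0.1501], [0.5362, -0.2558], [0.4501, -0.1711]] ctr [ 0.5086 -0.1724] len [0.1097 0.1128 0.1208 0.0628] ang [ -20.1 -110.4  135.5   69.1]
pu top 
 [[191.4, 228.7], [191.4, 230.1], [189.7, 230.1], [189.7, 228.7]] 
 [[0.5482, 0.2461], [0.544, 0.2459], [0.5439, 0.2512], [0.5481, 0.2513]] ctr [0.546  0.2486] len [0.0042 0.0052 0.0042 0.0052] ang [-177.5   90.8    2.5  -89.2]
pu scene 
 [[373.8, 248.2], [357.9, 242.8], [367.6, 234.8], [373.2, 234.4]] 
 [[0.5683, 0.248], [0.5707, 0.2114], [0.5394, 0.2229], [0.5324, 0.2339]] ctr [0.5527 0.2291] len [0.0366 0.0334 0.013  0.0386] ang [-86.3 159.9 122.3  21.4]
```

View pics/seg.png

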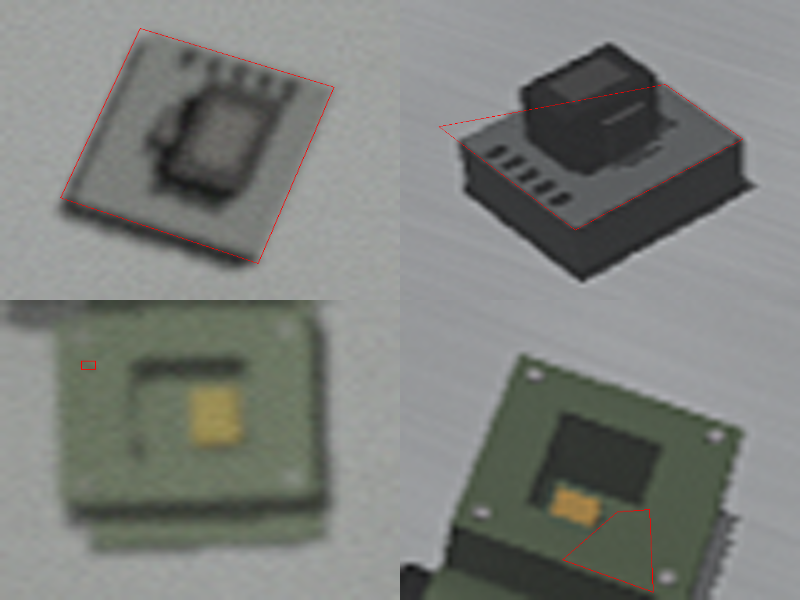

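Charger corners are good: (0.4725,-0.112) and (0.5756,-0.150) from the scene view, with an edge length of 109.7 mm. The green threshold was too strict, so I'll redo the pump and add the pack head corners.

```bash
python3 - <<'E'
from h import *
t=load('top1.npy');s=load('scene1.npy')
def rep(n,P):
    P=np.array(P)[:,:2];e=np.roll(P,-1,0)-P
    print(n,P.round(4).tolist(),'ctr',P.mean(0).round(4),'len',np.linalg.norm(e,axis=1).round(4),'ang',np.degrees(np.arctan2(e[:,1],e[:,0])).round(1))
# clicked corners from pics/z1, pics/seg
S=lambda u,v:(330-.4+(u-400)/5.714,200-.4+(v-300)/6)
rep('rim scene',[cast(s,S(*p),.06) for p in[(520,354),(743,430),(677,612),(455,527)]])
rep('screws scene',[cast(s,S(*p),.06) for p in[(534,374),(716,436),(667,577),(482,512)]])
rep('well scene',[cast(s,S(*p),.06) for p in[(563,412),(662,445),(530,505)]])
T=lambda u,v:(180-.4+u/8,219-.4+(v-300)/6)
rep('rim top',[cast(t,T(*p),.06) for p in[(55,310),(314,305),(325,495),(68,505)]])
rep('screws top',[cast(t,T(*p),.06) for p in[(78,338),(286,328),(293,477),(86,486)]])
rep('well top',[cast(t,T(*p),.06) for p in[(130,362),(245,362)]])
C=lambda u,v:(184-.4+u/5,140-.4+(v-300)/5)
rep('head scene',[cast(s,C(*p),.09) for p in[(210,350),(122,402),(255,390)]])
Z=lambda u,v:(300-.4+u/6.25,217-.4+v/6.25)
rep('head top',[cast(t,Z(*p),.09) for p in[(205,108),(283,130),(240,240),(168,225)]])
# automatic rim hull in scene
def auto(sn,box,lo,z,n):
    x,y,w,h=box;im=cv2.resize(sn['image'][y:y+h,x:x+w],None,fx=8,fy=8,interpolation=cv2.INTER_CUBIC)
    hs=cv2.cvtColor(im,cv2.COLOR_RGB2HSV);m=((hs[...,0]>35)&(hs[...,0]<75)&(hs[...,1]>28)&(hs[...,2]>lo)).astype(np.uint8)
    m=cv2.morphologyEx(m,2,np.ones((15,15)));c=max(cv2.findContours(m,0,2)[0],key=cv2.contourArea)
    q=cv2.approxPolyN(cv2.convexHull(c),4).reshape(-1,2);uv=(q+.5)/8-.5+[x,y];print(uv.round(1).tolist());rep(n,[cast(sn,p,z) for p in uv])
auto(s,(330,200,70,52),62,.06,'auto scene');auto(t,(180,219,50,36),85,.06,'auto top')
E
```

```text
rim scene [[0.4839, 0.1604], [0.478, 0.2551], [0.5728, 0.2595], [0.5761, 0.1685]] ctr [0.5277 0.2109] len [0.0948 0.0949 0.091  0.0926] ang [  93.6    2.7  -87.9 -175. ]
screws scene [[0.4909, 0.1693], [0.486, 0.2462], [0.5594, 0.2508], [0.5645, 0.1754]] ctr [0.5252 0.2104] len [0.0771 0.0736 0.0755 0.0739] ang [  93.7    3.5  -86.1 -175.3]
well scene [[0.5035, 0.1867], [0.5004, 0.2282], [0.5526, 0.1911]] ctr [0.5188 0.202 ] len [0.0416 0.064  0.0492] ang [  94.3  -35.4 -174.9]
rim top [[0.5735, 0.2621], [0.5773, 0.1651], [0.4822, 0.1579], [0.4759, 0.2529]] ctr [0.5272 0.2095] len [0.097  0.0955 0.0953 0.098 ] ang [ -87.7 -175.6   93.8    5.4]
screws top [[0.5594, 0.2528], [0.5655, 0.1752], [0.4909, 0.17], [0.4854, 0.2466]] ctr [0.5253 0.2112] len [0.0779 0.0748 0.0768 0.0743] ang [ -85.5 -176.    94.1    4.8]
well top [[0.5476, 0.2329], [0.5482, 0.1899]] ctr [0.5479 0.2114] len [0.043 0.043] ang [-89.2  90.8]
head scene [[0.4725, -0.188], [0.5256, -0.2073], [0.4873, -0.1531]] ctr [ 0.4951 -0.1828] len [0.0565 0.0664 0.0379] ang [ -19.9  125.3 -113. ]
head top [[0.5338, -0.1714], [0.5239, -0.2077], [0.4722, -0.1873], [0.4787, -0.154]] ctr [ 0.5022 -0.1801] len [0.0376 0.0556 0.034  0.0578] ang [-105.2  158.5   78.9  -17.6]
[[390.2, 221.4], [379.4, 251.3], [338.4, 237.1], [350.7, 208.3]]
auto scene [[0.4779, 0.2564], [0.5706, 0.2619], [0.5759, 0.1666], [0.4829, 0.1603]] ctr [0.5268 0.2113] len [0.0929 0.0955 0.0932 0.0963] ang [   3.4  -86.8 -176.1   93. ]
[[219.6, 251.6], [187.6, 252.7], [186.6, 219.7], [218.3, 218.4]]
auto top [[0.4808, 0.1598], [0.4761, 0.2545], [0.5752, 0.2619], [0.5803, 0.1668]] ctr [0.5281 0.2108] len [0.0949 0.0994 0.0952 0.0998] ang [  92.8    4.3  -86.9 -175.9]
```

Both views agree. The pack/charger seat is at about (0.5075,-0.1745), yaw -20.2°. The pump seat, cradle shift included, is at about (0.526,0.211), yaw 3.7°. I'll add a helper that works out the deltas.

```bash
cat >> h.py <<'E'
CH=(np.array([.5075,-.1745,.005]),-20.2); PU=(np.array([.526,.211,.020]),3.7)
def plan(seat,off_mm,tz):
    """print delta (tool frame) to TCP over seat+off (seat x,y mm), height tz, jaws along seat y"""
    o=ctrl.get_obs();Rt=R.from_euler('xyz',o['orientation'],degrees=True)
    p,yaw=seat;Y=R.from_euler('z',yaw,degrees=True)
    best=None
    for sg in(1,-1):
        z=Y.apply([0,sg,0]);x=np.array([0,0,-1.]);G=R.from_matrix(np.c_[x,np.cross(z,x),z])
        rv=(Rt.inv()*G).as_rotvec(degrees=True)
        if best is None or np.linalg.norm(rv)<np.linalg.norm(best):best=rv
    tgt=np.r_[(p+Y.apply([off_mm[0]/1e3,off_mm[1]/1e3,0]))[:2],tz]
    d=Rt.inv().apply(tgt-o['tool_pos'])*100
    print('turn',best.round(2),'shift cm',d.round(2),'| t',round(o['clock'],2),'tcp',o['tool_pos'].round(4),'j6',o['joint_pos'][5].round(1),'F',np.round(o['force'],1),'open',round(o['opening']*1e3,1))
    print('TCP in seat frame mm',(Y.inv().apply(o['tool_pos']-p)*1e3).round(1),'F seat',Y.inv().apply(o['force']).round(1),'axes world',Rt.as_matrix().round(2).tolist())
E
python3 -c "
from h import *
plan(CH,(0,-3),.16)"
```

```text
turn [ 4.212e+01  7.000e-02 -4.000e-02] shift cm [  6.61 -40.36  32.09] | t 0.1 tcp [ 0.2519 -0.6258  0.2257] j6 -16.5 F [0.5 0.6 0.1] open 87.7
TCP in seat frame mm [ -84.  -511.8  220.7] F seat [0.2 0.7 0.1] axes world [[-0.0, -0.93, -0.37], [0.0, -0.37, 0.93], [-1.0, 0.0, 0.0]]
```

Call:
servo_tool([
  [[8.4, 0, 0], [0, -4, 3.2], 8.7],
  [[16.8, 0, 0], [0, -8, 6.4], 8.7],
  [[25.2, 0, 0], [0, -12, 9.6], 8.7],
  [[33.6, 0, 0], [0, -16, 12.8], 8.7],
  [[42.1, 0, 0], [0, -20, 16], 8.7],
])

```text
clock: 0.6
tool_pos: [0.3685, -0.4185, 0.2257]
orientation: [49.8, 89.9, 121.2]
force: [1.6, -0.3, -0.2]
opening: 0.0871
```

```bash
python3 -c "
from h import *
plan(CH,(0,-3),.16)"
```

```text
turn [ 1.59  0.07 -0.09] shift cm [ 6.59 -5.39 27.25] | t 0.6 tcp [ 0.3685 -0.4185  0.2257] j6 -80.0 F [ 1.6 -0.3 -0.2] open 87.1
TCP in seat frame mm [ -46.2 -277.   220.7] F seat [ 1.6  0.3 -0.2] axes world [[-0.0, -0.95, 0.32], [0.0, 0.32, 0.95], [-1.0, 0.0, 0.0]]
```

Call:
servo_tool([
  [[1.6, 0, 0], [0.5, -0.9, 4.5], 8.7],
  [[1.6, 0, 0], [1.5, -1.8, 9.0], 8.7],
  [[1.6, 0, 0], [3, -2.7, 13.5], 8.7],
  [[1.6, 0, 0], [4.5, -3.6, 18], 8.7],
  [[1.6, 0, 0], [5.5, -4.5, 22.5], 8.7],
])

```text
clock: 1.1
tool_pos: [0.4829, -0.2176, 0.1699]
orientation: [63.3, 89.8, 133.1]
force: [0.6, -0.8, -0.4]
opening: 0.0868
```

```bash
python3 -c "
from h import *
plan(CH,(0,-3),.16)"
```

```text
turn [-0.02  0.07 -0.14] shift cm [ 0.99 -0.82  4.59] | t 1.1 tcp [ 0.4829 -0.2176  0.1699] j6 -107.0 F [ 0.6 -0.8 -0.4] open 86.8
TCP in seat frame mm [ -8.2 -48.9 164.9] F seat [ 0.9 -0.6 -0.4] axes world [[-0.0, -0.94, 0.35], [0.0, 0.35, 0.94], [-1.0, 0.0, 0.0]]
```

Call:
servo_tool([
  [[0, 0, 0], [0.5, -0.4, 2.3], 8.7],
  [[0, 0, 0], [1.5, -0.8, 4.6], 8.7],
  [[0, 0, 0], [3, -0.8, 4.6], 8.7],
  [[0, 0, 0], [5, -0.8, 4.6], 8.7],
  [[0, 0, 0], [5, -0.8, 4.6], 8.7],
])

```text
clock: 1.6
tool_pos: [0.5042, -0.1765, 0.1173]
orientation: [89.5, 89.6, 159.3]
force: [0.0, -0.4, -0.3]
opening: 0.0871
```

```bash
python3 - <<'E'
from h import *
plan(CH,(0,-3),.052)
s=snap('scene');t=snap('top')
a=cv2.resize(s['image'][100:205,150:290],(800,600),interpolation=cv2.INTER_CUBIC)
cv2.imwrite('pics/pre.png',cv2.cvtColor(cv2.convertScaleAbs(a,alpha=1.6),cv2.COLOR_RGB2BGR))
E
```

```text
turn [-0.01  0.   -0.43] shift cm [ 6.53 -0.28  0.  ] | t 1.6 tcp [ 0.5042 -0.1765  0.1173] j6 -111.7 F [ 0.  -0.4 -0.3] open 87.1
TCP in seat frame mm [ -2.3  -3.  112.3] F seat [ 0.1 -0.3 -0.3] axes world [[-0.01, -0.94, 0.35], [0.0, 0.35, 0.94], [-1.0, 0.01, 0.0]]
```

View pics/pre.png

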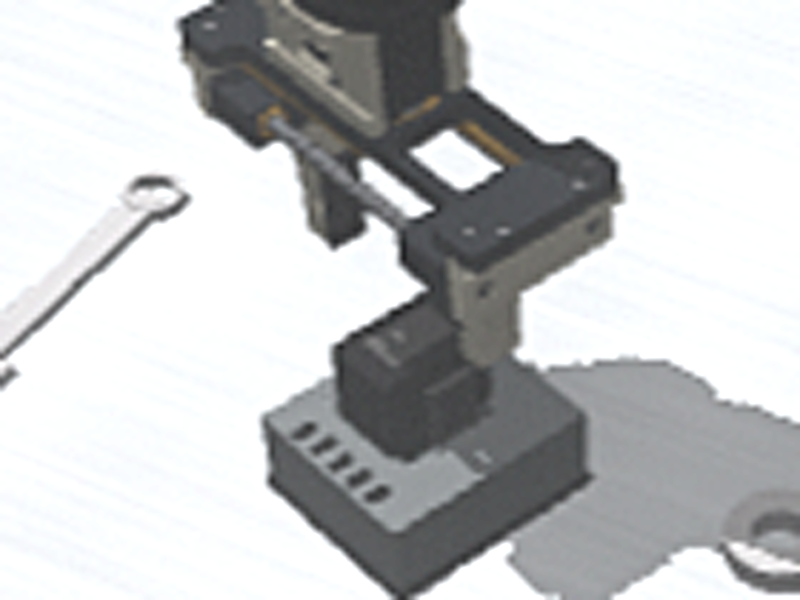

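The fingers straddle the pack, aligned with it, with the tab at about (455,400) below the right finger. Descending.

Call:
servo_tool([
  [[0, 0, -0.4], [1.5, -0.28, 0], 8.7],
  [[0, 0, -0.4], [3, -0.28, 0], 8.7],
  [[0, 0, -0.4], [4.5, -0.28, 0], 8.7],
  [[0, 0, -0.4], [5.8, -0.28, 0], 8.7],
  [[0, 0, -0.4], [6.5, -0.28, 0], 7.0],
])

```text
clock: 2.2
tool_pos: [0.5086, -0.1783, 0.055]
orientation: [-80.5, 89.8, -10.7]
force: [0.7, -0.5, -0.3]
opening: 0.0832
```

Call:
servo_tool([
  [[0, 0, 0], [0, 0, 0], 6.0],
  [[0, 0, 0], [0, 0, 0], 5.8],
  [[0, 0, 0], [0, 0, 0], 5.6],
  [[0, 0, 0], [0, 0, 0], 5.6],
])

```text
clock: 2.6
tool_pos: [0.509, -0.1784, 0.0558]
orientation: [-78.2, 89.7, -8.5]
force: [-0.6, 0.0, 0.1]
opening: 0.0572
```

```bash
python3 -c "
from h import *
plan(CH,(0,-3),.052)"
```

```text
turn [-0.03  0.06  0.29] shift cm [0.37 0.28 0.01] | t 2.6 tcp [ 0.509  -0.1784  0.0558] j6 -111.8 F [-0.6  0.   0.1] open 57.2
TCP in seat frame mm [ 2.8 -3.1 50.8] F seat [-0.6 -0.2  0.1] axes world [[0.01, -0.94, 0.35], [-0.0, 0.35, 0.94], [-1.0, -0.0, 0.0]]
```

Call:
servo_tool([
  [[0, 0, 0], [0.2, 0.28, 0], 5.4],
  [[0, 0, 0], [0.2, 0.28, 0], 5.2],
  [[0, 0, 0], [0.2, 0.28, 0], 5.2],
])

```text
clock: 2.9
tool_pos: [0.5065, -0.1772, 0.0538]
orientation: [-75.5, 89.7, -5.7]
force: [-0.6, 2.4, -0.0]
opening: 0.0525
```

```bash
python3 -c "
from h import *
plan(CH,(0,-3),.052)"
```

```text
turn [-0.03  0.08  0.3 ] shift cm [ 0.18 -0.   -0.01] | t 2.9 tcp [ 0.5065 -0.1772  0.0538] j6 -112.0 F [-0.6  2.4 -0. ] open 52.5
TCP in seat frame mm [-0.1 -2.9 48.8] F seat [-1.3  2.  -0. ] axes world [[0.01, -0.94, 0.35], [-0.0, 0.35, 0.94], [-1.0, -0.01, 0.0]]
```

Contact with the tab began as predicted (+y force on the tool). Continuing the squeeze in small steps.

Call:
servo_tool([
  [[0, 0, 0], [0, 0, 0], 4.9],
  [[0, 0, 0], [0, 0, 0], 4.7],
  [[0, 0, 0], [0, 0, 0], 4.6],
  [[0, 0, 0], [0, 0, 0], 4.55],
])

```text
clock: 3.3
tool_pos: [0.5062, -0.1776, 0.0539]
orientation: [-80.8, 89.7, -11.0]
force: [-1.7, -2.9, 1.4]
opening: 0.0455
```

```bash
python3 -c "
from h import *
plan(CH,(0,-3),.052)"
```

```text
turn [-0.03  0.04  0.28] shift cm [ 0.19 -0.02  0.03] | t 3.3 tcp [ 0.5062 -0.1776  0.0539] j6 -112.0 F [-1.7 -2.9  1.4] open 45.5
TCP in seat frame mm [-0.2 -3.3 48.9] F seat [-0.6 -3.3  1.4] axes world [[0.0, -0.94, 0.35], [-0.0, 0.35, 0.94], [-1.0, -0.0, 0.0]]
```

Call:
servo_tool([
  [[0, 0, 0], [0, 0, -0.05], 4.5],
  [[0, 0, 0], [0, 0, -0.05], 4.4],
  [[0, 0, 0], [0, 0, -0.05], 4.3],
  [[0, 0, 0], [0, 0, -0.05], 4.2],
])

```text
clock: 3.7
tool_pos: [0.5059, -0.1782, 0.0539]
orientation: [-83.8, 89.7, -14.1]
force: [0.3, -2.3, 1.3]
opening: 0.0435
```

```bash
python3 -c "
from h import *
plan(CH,(0,-3),.052)"
```

```text
turn [-0.03  0.03  0.27] shift cm [ 0.19 -0.02  0.11] | t 3.7 tcp [ 0.5059 -0.1782  0.0539] j6 -111.9 F [ 0.3 -2.3  1.3] open 43.5
TCP in seat frame mm [-0.2 -4.1 48.9] F seat [ 1.  -2.1  1.3] axes world [[0.0, -0.94, 0.35], [-0.0, 0.35, 0.94], [-1.0, -0.0, 0.0]]
```

The tab is fully in (43.5 mm) with little side load. Lifting gently.

Call:
servo_tool([
  [[0, 0, 0], [-0.1, 0, 0], 4.0],
  [[0, 0, 0], [-0.3, 0, 0], 4.0],
  [[0, 0, 0], [-0.6, 0, 0], 4.0],
  [[0, 0, 0], [-1.0, 0, 0], 4.0],
])

```text
clock: 4.1
tool_pos: [0.5057, -0.178, 0.0639]
orientation: [-83.3, 89.8, -13.5]
force: [0.0, -0.8, -3.5]
opening: 0.0435
```

```bash
python3 -c "
from h import *
plan(CH,(0,-4),.052)"
```

```text
turn [-0.03  0.03  0.24] shift cm [ 1.19 -0.04 -0.01] | t 4.1 tcp [ 0.5057 -0.178   0.0639] j6 -111.9 F [ 0.  -0.8 -3.5] open 43.5
TCP in seat frame mm [-0.5 -3.9 58.9] F seat [ 0.3 -0.8 -3.5] axes world [[0.0, -0.94, 0.35], [-0.0, 0.35, 0.94], [-1.0, -0.0, 0.0]]
```

Call:
servo_tool([
  [[0, 0, 0], [-1, 0, 0], 4.0],
  [[0, 0, 0], [-2, 0, 0], 4.0],
  [[0, 0, 0], [-3.5, 0, 0], 4.0],
  [[0, 0, 0], [-5.5, 0, 0], 4.0],
  [[0, 0, 0], [-7.5, 0, 0], 4.0],
])

```text
clock: 4.6
tool_pos: [0.5054, -0.1779, 0.1405]
orientation: [-81.6, 89.7, -11.8]
force: [0.8, 0.3, -2.7]
opening: 0.0436
```

```bash
python3 - <<'E'
from h import *
plan(PU,(0,-3),.145)
s=snap('scene')
a=cv2.resize(s['image'][80:200,150:310],(800,600),interpolation=cv2.INTER_CUBIC)
cv2.imwrite('pics/lift.png',cv2.cvtColor(cv2.convertScaleAbs(a,alpha=1.6),cv2.COLOR_RGB2BGR))
E
```

```text
turn [-2.392e+01 -2.000e-02  2.700e-01] shift cm [-0.48 11.38 36.94] | t 4.6 tcp [ 0.5054 -0.1779  0.1405] j6 -111.9 F [ 0.8  0.3 -2.7] open 43.6
TCP in seat frame mm [ -45.7 -386.8  120.5] F seat [ 0.8  0.3 -2.7] axes world [[0.0, -0.94, 0.35], [-0.0, 0.35, 0.94], [-1.0, -0.0, 0.0]]
```

View pics/lift.png

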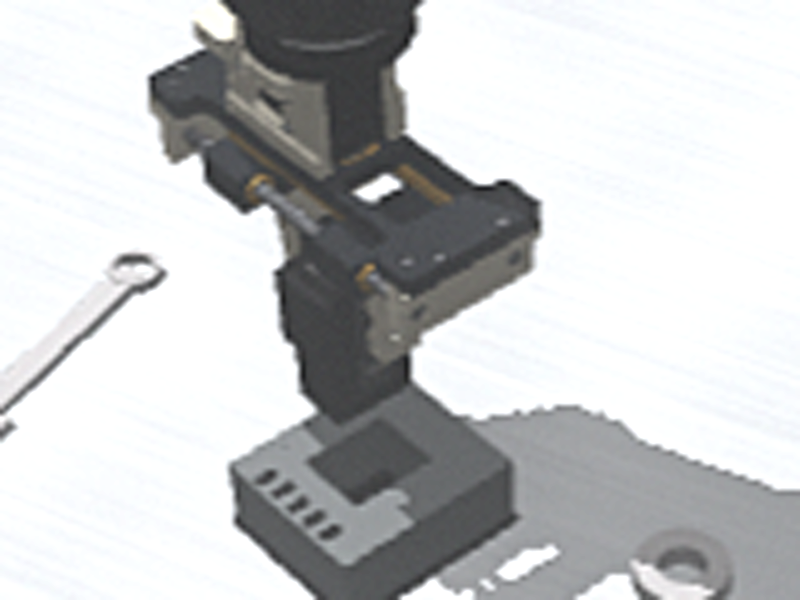

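The pack hangs upright in the grip, clear of the charger well. Its bottom is near (345,415), and the load is 2.7 N. Carrying it to the pump.

Call:
servo_tool([
  [[-3, 0, 0], [-0.5, 0.6, 2], 4.0],
  [[-8, 0, 0], [-1, 1.7, 5.5], 4.0],
  [[-13, 0, 0], [-1, 2.9, 9.5], 4.0],
  [[-18, 0, 0], [-1, 4.1, 13.5], 4.0],
  [[-23.9, 0, 0.2], [-1, 5.2, 17], 4.0],
])

```text
clock: 5.15
tool_pos: [0.517, 0.001, 0.1546]
orientation: [-100.6, 89.6, -6.7]
force: [1.3, 0.2, -3.1]
opening: 0.0433
```

```bash
python3 -c "
from h import *
plan(PU,(0,-2),.135)"
```

```text
turn [ 0.24 -0.08  0.43] shift cm [ 1.95 -2.32 20.69] | t 5.15 tcp [0.517  0.001  0.1546] j6 -108.3 F [ 1.3  0.2 -3.1] open 43.3
TCP in seat frame mm [ -22.5 -209.   134.6] F seat [ 1.3  0.1 -3.1] axes world [[0.01, -1.0, -0.07], [-0.0, -0.07, 1.0], [-1.0, -0.01, -0.0]]
```

Call:
servo_tool([
  [[0.2, 0, 0.4], [0.2, -0.5, 4.5], 4.0],
  [[0.2, 0, 0.4], [0.5, -1, 9], 4.0],
  [[0.2, 0, 0.4], [1, -1.5, 13.5], 4.0],
  [[0.2, 0, 0.4], [1.3, -2, 17.5], 4.0],
  [[0.2, 0, 0.4], [1.5, -2.3, 20.5], 4.0],
])

```text
clock: 5.65
tool_pos: [0.526, 0.2096, 0.1399]
orientation: [-123.0, 89.9, -29.1]
force: [0.3, -0.8, -2.5]
opening: 0.0434
```

Call:
servo_tool([
  [[0, 0, 0], [0, 0, 0], 4.0],
  [[0, 0, 0], [0, 0, 0], 4.0],
])

```text
clock: 5.85
tool_pos: [0.5258, 0.2105, 0.14]
orientation: [-119.1, 89.9, -25.2]
force: [0.0, -0.9, -3.7]
opening: 0.0436
```

```bash
python3 -c "
from h import *
plan(PU,(0,-2),.122)"
```

```text
turn [ 0.21 -0.04  0.07] shift cm [ 1.8  -0.02 -0.15] | t 5.85 tcp [0.5258 0.2105 0.14  ] j6 -127.8 F [ 0.  -0.9 -3.7] open 43.6
TCP in seat frame mm [ -0.3  -0.4 120. ] F seat [-0.1 -0.9 -3.7] axes world [[0.0, -1.0, -0.07], [-0.0, -0.07, 1.0], [-1.0, -0.0, -0.0]]
```

Call:
servo_tool([
  [[0, 0, 0], [0.7, 0, -0.07], 4.0],
  [[0, 0, 0], [1.5, 0, -0.15], 4.0],
  [[0, 0, 0], [2.2, 0, -0.15], 4.0],
  [[0, 0, 0], [2.2, 0, -0.15], 4.0],
])

```text
clock: 6.25
tool_pos: [0.5251, 0.2077, 0.1165]
orientation: [153.2, 89.9, -113.0]
force: [0.1, -0.8, -3.3]
opening: 0.0439
```

```bash
python3 - <<'E'
from h import *
plan(PU,(0,-2),.108)
s=snap('scene');np.save('s2.npy',s,allow_pickle=True)
a=cv2.resize(s['image'][170:260,300:420],(800,600),interpolation=cv2.INTER_CUBIC)
cv2.imwrite('pics/hov.png',cv2.cvtColor(cv2.convertScaleAbs(a,alpha=1.8),cv2.COLOR_RGB2BGR))
E
```

```text
turn [ 0.13 -0.11 -0.06] shift cm [ 0.85 -0.11  0.12] | t 6.25 tcp [0.5251 0.2077 0.1165] j6 -127.7 F [ 0.1 -0.8 -3.3] open 43.9
TCP in seat frame mm [-1.1 -3.2 96.5] F seat [ 0.  -0.8 -3.3] axes world [[-0.0, -1.0, -0.07], [-0.0, -0.07, 1.0], [-1.0, 0.0, -0.0]]
```

View pics/hov.png

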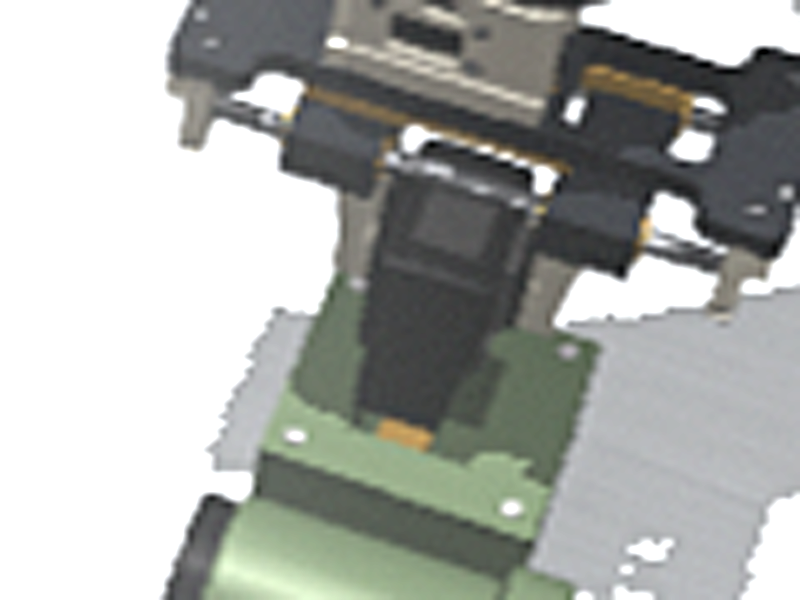

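```bash
python3 - <<'E'
from h import *
s=load('s2.npy');p,yaw=PU;Y=R.from_euler('z',yaw,degrees=True)
for uv in[(358,408),(437,430)]:
    q=cast(s,(299.6+uv[0]/6.667,169.6+uv[1]/6.667),.1165-.049);print((Y.inv().apply(q-p)*1e3).round(1))
P=[p+Y.apply([x/1e3,y/1e3,.0475])+np.array([-.0011,0,0]) for x,y in((23,-21),(23,7))]
print((proj(s,P)-[299.6,169.6])*6.667)
E
```

```text
[ 22.2 -21.3  47.5]
[20.4  6.  47.5]
[[359.3259087  407.79830089]
 [438.89407115 434.34536149]]
```

The image agrees with the predicted plug corners to about 1 mm. Now down to the rim in small steps, watching the force.

Call:
servo_tool([
  [[0, 0, 0], [0.3, -0.11, 0.12], 4.0],
  [[0, 0, 0], [0.5, -0.11, 0.12], 4.0],
  [[0, 0, 0], [0.7, -0.11, 0.12], 4.0],
  [[0, 0, 0], [0.9, -0.11, 0.12], 4.0],
  [[0, 0, 0], [1.0, -0.11, 0.12], 4.0],
])

```text
clock: 6.8
tool_pos: [0.5265, 0.2094, 0.107]
orientation: [170.2, 89.9, -96.0]
force: [-0.5, 0.0, -2.6]
opening: 0.0437
```

```bash
python3 -c "
from h import *
plan(PU,(0,-2),.069)"
```

```text
turn [ 0.16 -0.1  -0.02] shift cm [ 3.8   0.04 -0.03] | t 6.8 tcp [0.5265 0.2094 0.107 ] j6 -127.7 F [-0.5  0.  -2.6] open 43.7
TCP in seat frame mm [ 0.4 -1.7 87. ] F seat [-0.5  0.  -2.6] axes world [[-0.0, -1.0, -0.07], [-0.0, -0.07, 1.0], [-1.0, 0.0, -0.0]]
```

Call:
servo_tool([
  [[0, 0, 0], [0.15, 0, 0], 4.0],
  [[0, 0, 0], [0.3, 0, 0], 4.0],
  [[0, 0, 0], [0.45, 0, 0], 4.0],
  [[0, 0, 0], [0.6, 0, 0], 4.0],
])

```text
clock: 7.2
tool_pos: [0.5265, 0.2093, 0.1009]
orientation: [169.8, 89.9, -96.3]
force: [-0.7, 0.5, -3.5]
opening: 0.0437
```

```bash
python3 -c "
from h import *
plan(PU,(0,-2),.069)"
```

```text
turn [ 0.16 -0.1  -0.02] shift cm [ 3.19  0.03 -0.02] | t 7.2 tcp [0.5265 0.2093 0.1009] j6 -127.7 F [-0.7  0.5 -3.5] open 43.7
TCP in seat frame mm [ 0.4 -1.7 80.9] F seat [-0.7  0.6 -3.5] axes world [[-0.0, -1.0, -0.07], [-0.0, -0.07, 1.0], [-1.0, 0.0, -0.0]]
```

The plug is 8 mm into the well with no contact force. Continuing.

Call:
servo_tool([
  [[0, 0, 0], [0.3, 0, 0], 4.0],
  [[0, 0, 0], [0.6, 0, 0], 4.0],
  [[0, 0, 0], [0.9, 0, 0], 4.0],
  [[0, 0, 0], [1.2, 0, 0], 4.0],
  [[0, 0, 0], [1.5, 0, 0], 4.0],
])

```text
clock: 7.7
tool_pos: [0.5265, 0.2093, 0.0856]
orientation: [169.1, 89.9, -97.0]
force: [-0.2, 0.2, -2.8]
opening: 0.0436
```

Call:
servo_tool([
  [[0, 0, 0], [0.2, 0, 0], 4.0],
  [[0, 0, 0], [0.4, 0, 0], 4.0],
  [[0, 0, 0], [0.6, 0, 0], 4.0],
  [[0, 0, 0], [0.8, 0, 0], 4.0],
])

```text
clock: 8.1
tool_pos: [0.5265, 0.2093, 0.0775]
orientation: [173.0, 89.9, -93.2]
force: [0.5, 0.5, -3.6]
opening: 0.0439
```

```bash
python3 -c "
from h import *
plan(PU,(0,-2),.069)"
```

```text
turn [ 0.16 -0.1  -0.01] shift cm [ 0.85  0.04 -0.03] | t 8.1 tcp [0.5265 0.2093 0.0775] j6 -127.7 F [ 0.5  0.5 -3.6] open 43.9
TCP in seat frame mm [ 0.4 -1.7 57.5] F seat [ 0.5  0.5 -3.6] axes world [[-0.0, -1.0, -0.07], [-0.0, -0.07, 1.0], [-1.0, 0.0, -0.0]]
```

Call:
servo_tool([
  [[0, 0, 0], [0.15, 0, 0], 4.0],
  [[0, 0, 0], [0.3, 0, 0], 4.0],
  [[0, 0, 0], [0.45, 0, 0], 4.0],
  [[0, 0, 0], [0.6, 0, 0], 4.0],
])

```text
clock: 8.5
tool_pos: [0.5266, 0.2093, 0.0717]
orientation: [-179.6, 89.9, -85.8]
force: [-1.5, 0.3, 3.0]
opening: 0.0436
```

Call:
servo_tool([
  [[0, 0, 0], [0.1, 0, 0], 4.0],
  [[0, 0, 0], [0.2, 0, 0], 4.0],
  [[0, 0, 0], [0.25, 0, 0], 4.0],
  [[0, 0, 0], [0.25, 0, 0], 4.0],
])

```text
clock: 8.9
tool_pos: [0.5266, 0.2093, 0.0693]
orientation: [-176.9, 89.9, -83.0]
force: [-3.1, -0.8, 4.5]
opening: 0.0437
```

```bash
python3 -c "
from h import *
plan(PU,(0,-2),.069)"
```

```text
turn [ 0.17 -0.09  0.01] shift cm [ 0.03  0.05 -0.03] | t 8.9 tcp [0.5266 0.2093 0.0693] j6 -127.7 F [-3.1 -0.8  4.5] open 43.7
TCP in seat frame mm [ 0.5 -1.7 49.3] F seat [-3.1 -0.6  4.5] axes world [[0.0, -1.0, -0.07], [-0.0, -0.07, 1.0], [-1.0, -0.0, -0.0]]
```

Call:
servo_tool([
  [[0, 0, 0], [0.03, 0, 0], 4.0],
  [[0, 0, 0], [0.06, 0, 0], 4.0],
  [[0, 0, 0], [0.06, 0, 0], 4.0],
])

```text
clock: 9.2
tool_pos: [0.5266, 0.2093, 0.069]
orientation: [-174.5, 89.9, -80.6]
force: [-4.6, -0.7, 7.2]
opening: 0.0436
```

Call:
servo_tool([
  [[0, 0, 0], [0.03, 0, 0], 4.0],
  [[0, 0, 0], [0.06, 0, 0], 4.0],
  [[0, 0, 0], [0.06, 0, 0], 4.0],
])

```text
clock: 9.5
tool_pos: [0.5266, 0.2093, 0.069]
orientation: [-166.3, 89.9, -72.5]
force: [-4.5, -1.1, 9.0]
opening: 0.044
```

Call:
servo_tool([
  [[0, 0, 0], [0.1, 0, 0], 4.0],
  [[0, 0, 0], [0.15, 0, 0], 4.0],
  [[0, 0, 0], [0.15, 0, 0], 4.0],
])

```text
clock: 9.8
tool_pos: [0.5266, 0.2093, 0.0689]
orientation: [-149.7, 89.9, -55.8]
force: [-7.8, -1.8, 16.9]
opening: 0.0436
```

It's seated: TCP is exactly 48.9 mm above the seat, and the force rises without any motion. Opening while holding the downward bias.

Call:
servo_tool([
  [[0, 0, 0], [0.1, 0, 0], 4.8],
  [[0, 0, 0], [0.1, 0, 0], 5.2],
  [[0, 0, 0], [0.05, 0, 0], 5.8],
  [[0, 0, 0], [0, 0, 0], 6.5],
  [[0, 0, 0], [0, 0, 0], 7.5],
])

```text
clock: 10.3
tool_pos: [0.5265, 0.209, 0.0685]
orientation: [-167.8, 89.9, -73.9]
force: [0.4, -0.1, -0.3]
opening: 0.0676
```

```bash
python3 - <<'E'
from h import *
plan(PU,(0,-2),.069)
s=snap('scene');np.save('s3.npy',s,allow_pickle=True)
a=cv2.resize(s['image'][170:260,300:420],(800,600),interpolation=cv2.INTER_CUBIC)
cv2.imwrite('pics/rel.png',cv2.cvtColor(cv2.convertScaleAbs(a,alpha=1.8),cv2.COLOR_RGB2BGR))
E
```

```text
turn [ 0.2  -0.12  0.03] shift cm [-0.05  0.04  0.  ] | t 10.3 tcp [0.5265 0.209  0.0685] j6 -127.7 F [ 0.4 -0.1 -0.3] open 67.6
TCP in seat frame mm [ 0.4 -2.  48.5] F seat [ 0.4 -0.2 -0.3] axes world [[0.0, -1.0, -0.07], [-0.0, -0.07, 1.0], [-1.0, -0.0, -0.0]]
```

View pics/rel.png

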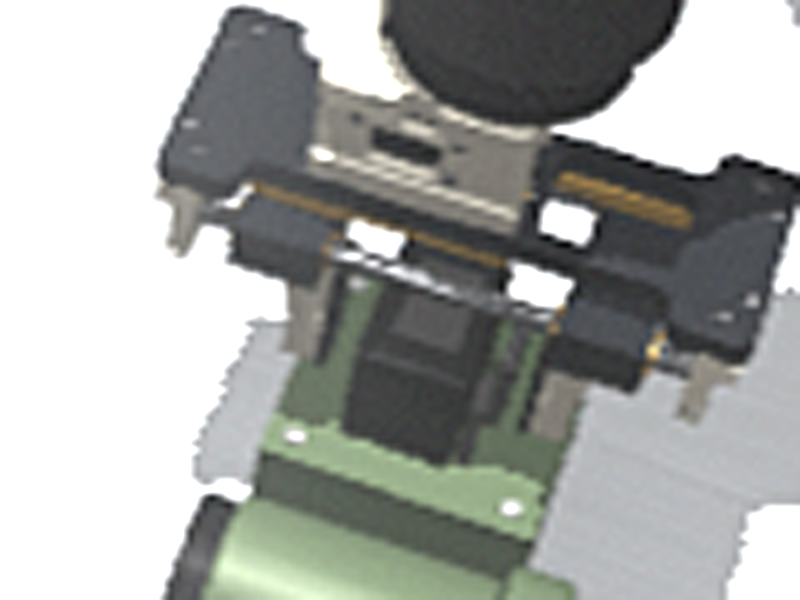

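The pack is released and sits on the rim, with the tab visible sprung out at about (500,375), clear of the finger. I'll retract, then probe the top with shut fingers to check the height.

Call:
servo_tool([
  [[0, 0, 0], [0, 0, 0], 8.7],
  [[0, 0, 0], [-1, 0, 0], 8.7],
  [[0, 0, 0], [-3, 0, 0], 8.7],
  [[0, 0, 0], [-5, 0, 0], 8.7],
  [[0, 0, 0], [-7, 0, 0], 8.7],
])

```text
clock: 10.85
tool_pos: [0.5265, 0.2091, 0.14]
orientation: [-160.9, 89.9, -67.0]
force: [0.1, -0.8, -0.2]
opening: 0.0871
```

Call:
servo_tool([
  [[0, 0, 0], [0, 0, 0], 2],
  [[0, 0, 0], [0, 0, 0], 0],
  [[0, 0, 0], [0, 0, 0], 0],
  [[0, 0, 0], [0, 0, 0], 0],
  [[0, 0, 0], [0, 0, 0], 0],
])

```text
clock: 11.35
tool_pos: [0.5262, 0.2088, 0.1392]
orientation: [172.2, 89.8, -93.9]
force: [-0.5, 0.6, -0.4]
opening: 0.0525
```

```bash
python3 -c "
from h import *
plan(PU,(0,-5),.105)"
```

```text
turn [ 0.2  -0.17 -0.02] shift cm [ 3.42  0.01 -0.27] | t 11.35 tcp [0.5262 0.2088 0.1392] j6 -127.7 F [-0.5  0.6 -0.4] open 52.5
TCP in seat frame mm [ 1.000e-01 -2.200e+00  1.192e+02] F seat [-0.4  0.6 -0.4] axes world [[-0.0, -1.0, -0.07], [-0.0, -0.07, 1.0], [-1.0, 0.0, -0.0]]
```

Call:
servo_tool([
  [[0, 0, 0], [0, 0, -0.3], 0],
  [[0, 0, 0], [0, 0, -0.3], 0],
  [[0, 0, 0], [0, 0, -0.3], 0],
  [[0, 0, 0], [0, 0, -0.3], 0],
  [[0, 0, 0], [0, 0, -0.3], 0],
])

```text
clock: 11.85
tool_pos: [0.5264, 0.2059, 0.1393]
orientation: [173.6, 89.8, -92.5]
force: [-0.4, -0.0, -0.2]
opening: 0.0127
```

Call:
servo_tool([
  [[0, 0, 0], [0.8, 0, 0], 0],
  [[0, 0, 0], [1.6, 0, 0], 0],
  [[0, 0, 0], [2.4, 0, 0], 0],
  [[0, 0, 0], [2.8, 0, 0], 0],
  [[0, 0, 0], [3.0, 0, 0], 0],
])

```text
clock: 12.35
tool_pos: [0.5261, 0.2055, 0.1084]
orientation: [158.3, 89.8, -107.8]
force: [0.6, 0.6, -0.0]
opening: 0.0003
```

Call:
servo_tool([
  [[0, 0, 0], [0.1, 0, 0], 0],
  [[0, 0, 0], [0.2, 0, 0], 0],
  [[0, 0, 0], [0.3, 0, 0], 0],
])

```text
clock: 12.65
tool_pos: [0.5265, 0.2057, 0.106]
orientation: [173.0, 89.8, -93.0]
force: [-1.5, -0.1, 4.1]
opening: 0.0005
```

Contact is at 0.106 with 4 N (home is 0.105). I'll press lightly to make sure it has snapped, back off, and touch again.

Call:
servo_tool([
  [[0, 0, 0], [0.1, 0, 0], 0],
  [[0, 0, 0], [0.2, 0, 0], 0],
  [[0, 0, 0], [0.25, 0, 0], 0],
  [[0, 0, 0], [0.25, 0, 0], 0],
])

```text
clock: 13.05
tool_pos: [0.5267, 0.2057, 0.1053]
orientation: [-166.1, 89.8, -72.1]
force: [-5.7, -1.8, 16.6]
opening: 0.0005
```

Call:
servo_tool([
  [[0, 0, 0], [-0.3, 0, 0], 0],
  [[0, 0, 0], [-0.8, 0, 0], 0],
  [[0, 0, 0], [-0.8, 0, 0], 0],
])

```text
clock: 13.35
tool_pos: [0.527, 0.2059, 0.1139]
orientation: [-146.0, 89.8, -52.0]
force: [1.0, 0.7, 0.0]
opening: 0.0003
```

Call:
servo_tool([
  [[0, 0, 0], [0.4, 0, 0], 0],
  [[0, 0, 0], [0.6, 0, 0], 0],
  [[0, 0, 0], [0.68, 0, 0], 0],
  [[0, 0, 0], [0.68, 0, 0], 0],
])

```text
clock: 13.75
tool_pos: [0.5271, 0.2058, 0.107]
orientation: [-151.7, 89.8, -57.8]
force: [0.6, -1.2, 4.0]
opening: 0.0002
```

The rest height is about 2 mm above home and it returns there after pressing. An unlatched pack would rise about 5–8 mm, so this one is latched. Backing off for a final look.

Call:
servo_tool([
  [[0, 0, 0], [-1, 0, 0], 0],
  [[0, 0, 0], [-4, 0, 0], 0],
  [[0, 0, 0], [-8, 0, 0], 0],
  [[0, 0, 0], [-11, 0, -4], 0],
  [[0, 0, 0], [-12, 0, -8], 0],
])

```text
clock: 14.25
tool_pos: [0.5338, 0.1268, 0.2315]
orientation: [-97.2, 89.6, -3.1]
force: [0.2, -0.3, -0.5]
opening: 0.0006
```

Call:
servo_tool([
  [[0, 0, 0], [0, 0, -4], 0],
  [[0, 0, 0], [0, 0, -8], 0],
  [[0, 0, 0], [0, 0, -12], 0],
  [[0, 0, 0], [0, 0, -12], 0],
  [[0, 0, 0], [0, 0, -12], 0],
])

```text
clock: 14.75
tool_pos: [0.5424, 0.0063, 0.2321]
orientation: [-94.3, 89.6, -0.3]
force: [0.6, 0.5, 0.7]
opening: 0.0003
```

```bash
python3 - <<'E'
from h import *
plan(PU,(0,-5),.2)
s=snap('scene')
a=s['image'][195:255,325:405]
b=s['image'][60:345,180:560]
o=np.hstack([cv2.resize(a,(400,300),interpolation=cv2.INTER_CUBIC),cv2.resize(b,(400,300))])
cv2.imwrite('pics/fin.png',cv2.cvtColor(cv2.convertScaleAbs(o,alpha=1.8),cv2.COLOR_RGB2BGR))
E
```

```text
turn [ 0.28 -0.03  0.41] shift cm [ 3.2   0.24 20.04] | t 14.75 tcp [0.5424 0.0063 0.2321] j6 -107.6 F [0.6 0.5 0.7] open 0.3
TCP in seat frame mm [   3.1 -205.4  212.1] F seat [0.7 0.5 0.7] axes world [[0.01, -1.0, -0.07], [-0.0, -0.07, 1.0], [-1.0, -0.01, -0.0]]
```

View pics/fin.png

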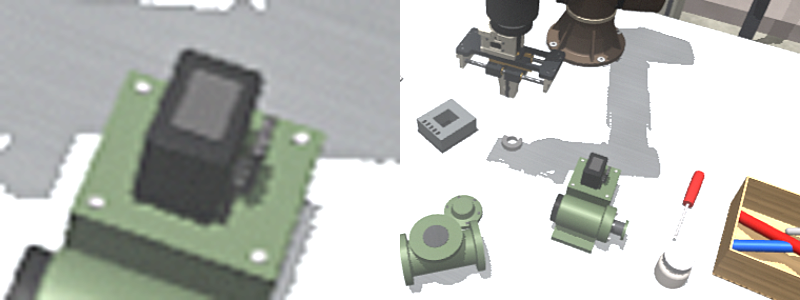

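The pack stands upright on the cradle rim, at (200,140) in the close-up. The tab is sprung out at (255,150), the arm is clear, and the bystanders in view haven't moved. Handing in.

```bash
python3 -c "
from h import *
print(ctrl.close_job())"
```

```text
the job is handed in; nothing more can be done
None
```

I took the pack out of the charger, pushed it home in the pump's well and let it go. I handed the job in at about 15 s on the robot's clock; no verdict was reported.

- **Out of the charger:** I squeezed the tab fully in (43.5 mm across) and lifted the pack about 87 mm with only its own weight showing, around 3 N.
- **Into the pump:** I found the cradle's real position from both camera views. The plug went in without any wall contact until the brass plate. At the bottom, the highest reading was about 17 N.
- **Latch check:** after release I pressed the top with shut fingers, again to about 17 N, and touched it a second time. The pack came back to about 2 mm above home. That is within the allowed height and far below where the plate would lift an unlatched pack.
- **Final picture:** the pack stands upright with its tab out, the arm is clear, and the bystanders in view are where they were. The wrench and shaft were outside that last crop; the arm did not go low near them.

I judged the tab's release by eye and by the rest height, since I could not measure it to the millimetre. No check failed or disagreed.

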